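# Bolt the grain mill down to the bench rail

### The job

Bolt the grain mill down: pick up the loose T-bolt by its square nut, lower the bolt's head, lengthwise, into the free part of the rail's slot, and slide the bolt along the slot into the fork of the mill's foot until the stem stops. Only then turn the nut clockwise so that the head turns square across under the slot's lips, and keep turning to tighten it: snug, about a quarter turn past where the nut starts to bite, and not forced. Go gently with rail and mill, leave the other things where they are, and let go.

Things in the scene. Friction and masses are not known exactly. Their poses are not given: they have to be found in the camera images.
- bolt: loose T-bolt, dark steel, stands upright on its head, about 320 g with its nut. Head: flat bar 19 mm wide (bolt x), 35.2 long (bolt y), 9 thick; its two corners that lead in a clockwise turn are cut back 3.2 mm. Stem 12 mm across. Origin in the middle of the head on the stem's axis, 4.5 mm above its underside.
- stem_top (a point): top end of the bolt's stem, 78.5 mm above bolt's origin. Stiff coarse thread: the nut turned clockwise from above runs down 2.5 mm per rad, against 0.075 N m, so it turns the whole bolt along until the head is stopped. The collar's underside is 21.6 mm above the head's top with nut and bolt axes parallel (at the start: turned on by 0 to 0.4 rad), 18 when it begins to clamp.
- nut: square steel nut on that stem, 28 x 28 mm over the flats (its x and y), 30 tall, with a square spring collar 8 mm deep under it (dark, 25 x 25; 5 N per mm, 7.5 mm travel), which presses on the foot. Origin at the nut's middle. Grip it across two flats. At the wrist, turning reads about 0.05 N m running down, 0.1 to 0.25 when snug; end on small slow steps, or overshoot hides it.
- bed: fixed bed on the table: two low dark ledges along its y, 410 mm long. Between them, with play, lie an aluminium slotted rail (62 mm wide, 24 high, along y) and the grey grain mill standing on its -y end: together they may lie up to 3.5 mm to either side (bed x) of the points given here; find out by feel or sight. They do not move when touched gently. Origin at table height below fork_seat.
- slot_entry (a point): point on the bed's centre line at the height of the rail's top face (24 mm above the table), 80 mm from fork_seat, in the free part of the slot, which lies within 3.5 mm of it in bed x. Slot: along bed y (+y away from the mill), 20.5 mm wide, lips 8 mm thick, closed 62 mm beyond this point. The head goes in lengthwise (bolt y along bed y). Axes as the bed's.
- slot_floor (a point): height of the slot channel's floor, 5 mm above the table, below slot_entry. Under the lips the channel is 36 mm wide and 11 high, so a head on the floor can rise 2 mm. A head in it can be turned clockwise by about 92 degrees; then its uncut corners stop on the channel's walls and it is square.
- fork_seat (a point): where the stem's axis stands, but for the play in bed x, when the stem touches the end of the fork: a notch 14.5 mm wide, over the slot, open to +y for 26 mm beyond this point, in the mill's flat foot (70 mm wide, 10 thick), which lies on the rail; this point is at the foot's top, 34 mm above the table. The mill's column, 275 mm tall, stands 262 mm from here towards -y.
- scraper: bystander: dough scraper lying flat, steel blade 90 x 120 with a wooden back 16 mm high
- saltjar: bystander: closed glass jar, 70 mm across, 100 high, origin under its centre
- mug: bystander: white mug, 82 mm across, 90 high, origin under its centre
- brush: bystander: wooden bench brush, 215 mm long, 54 high, lying bristles down
- stud: bystander, the wrong bolt: a small stud with a round foot (34 mm) and a round knob (30 mm), 59 mm tall; its round foot would not hold in the slot
- weight: bystander: brass scale weight, 44 mm across, 35 high
Mind the look-alikes: they are no part of the job. What is shaped like the bolt but brown, purple or turquoise is not meant.

How it is judged (in metres and radians):
On the way, in this order (a step that is already met when the one before it is completed fails the run):
1. the T-bolt's head is down in the slot, below the lips (z of bolt in the frame of slot_floor between 0.002 and 0.0085 m and x of bolt in the frame of slot_floor between -0.007 and 0.007 m and y of bolt in the frame of slot_floor between -0.09 and 0.06 m), for 0.2 s.
2. the stem is home in the fork, head still under the lips (z of bolt in the frame of slot_floor between 0.002 and 0.0085 m and x of bolt in the frame of slot_floor between -0.007 and 0.007 m and y of bolt in the frame of fork_seat between -0.005 and 0.005 m), for 0.2 s.
3. the head is turned square across the slot (angle between the y axis of bolt and the x axis of bed, either way round below 0.2 rad and y of bolt in the frame of fork_seat between -0.007 and 0.007 m and z of bolt in the frame of slot_floor between 0.002 and 0.0085 m and x of bolt in the frame of slot_floor between -0.007 and 0.007 m), for 0.2 s.
At the end, for the whole second after the job is handed in: the T-bolt's head lies under the slot's lips, square across the slot within 0.2 rad, the stem within 7 mm of the fork's end stop, the nut clamps the mill's foot with over 8 N, and the bolt is at rest and released (all of step 3 and contact force between nut and bed above 8 N and linear speed of bolt below 0.02 m/s); the robot touches nothing.
It fails at once if the bolt is forced against the rail or the mill (rammed down beside the slot, or into the fork) before its head is square (contact force between bolt and bed above 30 N and angle between the y axis of bolt and the x axis of bed, either way round above 0.5 rad).
It fails at once if the nut is overtightened on the mill's foot (contact force between nut and bed above 45 N).
It fails at once if a bystander is shifted by more than 30 mm (distance of any of scraper, saltjar, mug, brush, stud, weight from where it was at the start of the episode above 0.03 m).
It also fails if it takes over 72 s, if anything falls off the work surface, if the arm or the gripper's body presses on something with over 40 N, if the wrist force passes 120 N, or if a joint passes its speed limit or range.

### The arm

A 7-joint arm with a two-finger parallel gripper is mounted at the origin on the work surface. World frame = base frame: x ahead of the robot, y to its left, z up, the work surface at z = 0. Lengths are in m, angles in degrees, forces in N, time in s.
With the tool pointing down it reaches from about 0.425 to 0.875 m from the base axis. Payload 4.7 kg.
Tool frame: the origin (TCP) lies midway between the tips of the shut fingers; the grasp point (between the pads) lies 19 mm behind it; z points along the fingers, y is the direction in which the jaws open and shut (so a half turn about z gives the same grasp; the last joint's range is limited). The gripper opens to 87 mm and grips with 3 to 60 N. Pads are 19 mm wide; open, the fingers measure 117 mm over their backs; the gripper's body (75 mm by 190 mm) begins 51 mm behind the grasp point.
Start: joints at [-72.473, 18.392, -4.016, 83.108, 1.295, 78.541, -3.26], TCP at [0.187, 0.623, 0.223] pointing down, gripper open.
Joint ranges: [-163.93, 163.93], [-17.29, 119.83], [-79.2, 71.16], [3.27, 140.29], [-89.18, 269.18], [5.43, 117.66], [-154.24, 154.24]. Speed limits (degrees/s): [147.25, 147.25, 180, 180, 180, 180, 180].

### API

Orientations are given as [roll, pitch, yaw] about the fixed x, y, z axes, in that order (R = Rz(yaw) Ry(pitch) Rx(roll)).
In Python, from cell import env gives the robot as it stands. The module is installed in compiled form; this text tells all that it offers.
- The arm moves only by the tool servo_tool, never from a script. Its argument "plan" is a list of rows, each a list of 3 entries, a list of its own where there are three numbers: the opening, from 0 (shut) to 1 (fully open), then the shift along the tool's x, y, z in cm, then the turn, a rotation vector about the tool's x, y, z in degrees. A call has 1 to 20 rows; each row shifts and turns the pose as measured when the row begins, along the tool's axes as they then stand; what a row does not reach is not made up. A row lasts 1/12 s, in which the tool goes at most 41.7 mm and 7.16 degrees, less where a joint would pass 70% of its speed; a pose out of reach is approached as far as the arm can. A call is refused whole if a number of a shift passes 4.17 or a number of a turn 7.16, either way. A call with a gripper value outside its range is refused whole. The fingers move at their own pace and stop on an object; "force" is the grip in N (left out, the last holds). Time passes only in rows, so rows that do not move let the fingers close. It gives the time, the measured TCP pose, the force and the opening at its end, in the units of the state.
- env.get_obs(): the state, without advancing time (a new reading comes with each control period).
- env.read_camera(name): name is "scene" or "top" or "wrist"; returns a dict with "image" (480x640x3 uint8, blue, green, red), "fx", "fy", "cx", "cy" (pixels), "rvec" (rotation vector, rad) and "tvec" (3), from world to camera coordinates, as OpenCV has them; the wrist camera has in their place "T_tool_cam" (4x4, takes a point from camera to tool coordinates, whose origin is the TCP and whose axes are the flange's). Camera axes: x right, y down, z forward; pixel columns grow to the right and rows downward; lengths in m; the calibration is good to about 2 mm. A picture is of the moment at which its call begins: read the wrist's pose just before it. There is no depth.
- env.sign_off(): hands the job in, once; it reports no verdict.
The state is a dict: "time_s": time; "qpos": joint angles; "joint_velocities": joint speeds; "effort": joint torques, N m; "tool_pos": TCP position; "tool_rot": TCP orientation; "force": force on the tool from outside, world axes, zero at the start; "wrist_torque": the same for the moment, N m; "grip_width": finger opening in m.
Only numpy, scipy, OpenCV 4.12 (cv2) and the standard library are available. Lean on these libraries where they do the work, as an engineer would, in place of code of your own. Each camera call takes 0.05 s, during which the arm holds its last target. There are 200 camera calls.

## Working session

There is one attempt and no reset: what is moved stays moved. The work goes in short steps, Python scripts to look and compute and a tool call to move; the robot and the scene stay as the last step left them, time stands still between calls to the robot, and variables do not carry over. Pictures are saved under pics/ and viewed, about 8 in all and at most 12, crops included, and the job is handed in when it is done.

Besides the shell and the picture viewer there is one more tool, called after "Emit:" as a command line: name --argument value ..., lists and objects as JSON in quotes. servo_tool: Moves the arm, as the interface text tells. Its arguments: {"type":"object","properties":{"plan":{"type":"array"},"force":{"type":"number"}},"required":["plan"]}

```bash
mkdir -p pics; cat > h.py <<'E'
import numpy as np, cv2
from cell import env
from scipy.spatial.transform import Rotation as R
def tool():
    o=env.get_obs(); T=np.eye(4)
    T[:3,3]=o['tool_pos']; T[:3,:3]=R.from_euler('xyz',o['tool_rot'],degrees=True).as_matrix(); return o,T
def cam(name):
    o,T=tool(); c=env.read_camera(name)
    K=np.array([[c['fx'],0,c['cx']],[0,c['fy'],c['cy']],[0,0,1]])
    if name=='wrist': W=T@np.array(c['T_tool_cam'])
    else:
        M=np.eye(4); M[:3,:3]=R.from_rotvec(np.ravel(c['rvec'])).as_matrix(); M[:3,3]=np.ravel(c['tvec']); W=np.linalg.inv(M)
    return c['image'],K,W
def ray(K,W,uv,z):
    d=W[:3,:3]@np.linalg.inv(K)@np.array([uv[0],uv[1],1.]); p=W[:3,3]; return p+d*(z-p[2])/d[2]
def proj(K,W,P):
    q=np.linalg.inv(W)@np.append(P,1); q=K@q[:3]; return q[:2]/q[2]
E
python3 - <<'E'
from h import *
for n in('top','scene'):
    im,K,W=cam(n); cv2.imwrite(f'pics/{n}0.png',im); np.savez(f'{n}0.npz',K=K,W=W); print(n,W.round(3).tolist(),K[0,0])
o,_=tool(); print(o)
E
```

```text
top [[0.0, -0.995, 0.097, 0.478], [-1.0, 0.0, 0.005, 0.139], [-0.005, -0.097, -0.995, 1.076], [0.0, 0.0, 0.0, 1.0]] 448.89637468405186
scene [[-0.39, 0.654, -0.648, 1.068], [0.92, 0.291, -0.261, 0.349], [0.018, -0.698, -0.716, 0.634], [0.0, 0.0, 0.0, 1.0]] 442.6284031885802
{'time_s': 0.1, 'qpos': array([-72.47386656,  18.437709  ,  -4.01436736,  83.16838184,
         1.29556476,  78.5399643 ,  -3.26008349]), 'joint_velocities': array([ 0.01499413, -0.197429  , -0.0512128 , -0.17460318,  0.00116471,
        0.06753169,  0.01583095]), 'effort': array([-4.15710283e-04, -4.92570233e+01, -4.05709399e-01, -3.13391411e+01,
       -6.41583069e-02,  3.95336340e-02,  6.66546907e-05]), 'tool_pos': array([0.18690333, 0.62203258, 0.22153377]), 'tool_rot': array([-1.79899203e+02,  6.31508605e-03,  1.63282402e+02]), 'force': array([-0.17988764, -0.37005063, -0.85924698]), 'wrist_torque': array([ 0.03105404,  0.05634574, -0.02459133]), 'grip_width': 0.08702640115532513}
```

View pics/top0.png

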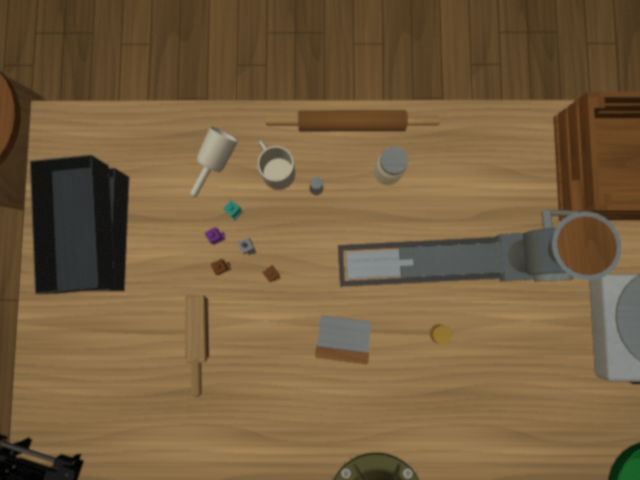

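View pics/scene0.png

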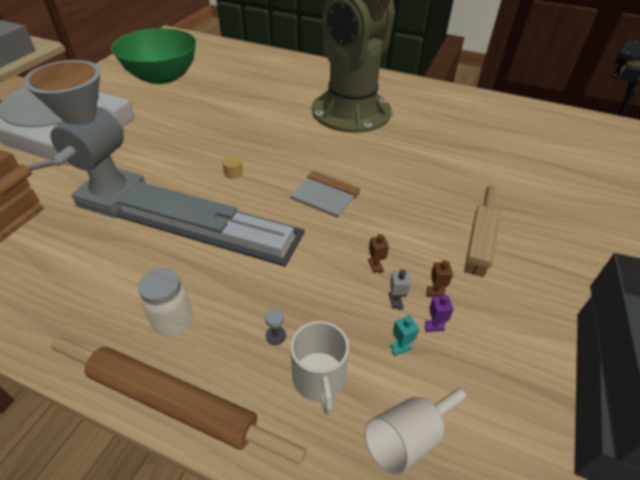

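The top view shows the grey bolt's nut at about (247,246), with the look-alikes around it at (215,236), (233,210), (220,267) and (271,273). The slotted rail runs from (342,264) to (500,255), and the fork mouth is near (412,262). In the scene view the bolt's stem top is at (403,270) and its head at (397,303).

```bash
python3 - <<'E'
from h import *
for n in('top0','scene0'):
    im=cv2.imread(f'pics/{n}.png');d=np.load(n+'.npz');K,W=d['K'],d['W']
    if n=='top0':
        print('nut',ray(K,W,(247,246),.07),'railL',ray(K,W,(342,264),.02),'forkmouth',ray(K,W,(412,262.5),.034),'footR',ray(K,W,(500,256),.034))
        for q in[(215,236),(233,210),(220,267),(271,273)]: print(ray(K,W,q,.07).round(3))
        cv2.imwrite('pics/t1.png',cv2.resize(im[190:310,180:420],None,fx=3.3,fy=3.3,interpolation=cv2.INTER_CUBIC))
    else: print('stemtop',ray(K,W,(403,270),.083),'head',ray(K,W,(397,303),.0045))
print(np.array(env.read_camera('wrist')['T_tool_cam']).round(4).tolist(), env.read_camera('wrist')['fx'])
E
```

```text
nut [0.57855823 0.29126063 0.07      ] railL [0.5409227  0.07443471 0.02      ] forkmouth [ 0.54354743 -0.08720517  0.034     ] footR [ 0.55863727 -0.29174108  0.034     ]
[0.601 0.364 0.07 ]
[0.661 0.324 0.07 ]
[0.531 0.351 0.07 ]
[0.518 0.237 0.07 ]
stemtop [0.58053028 0.29973153 0.083     ] head [0.5886422  0.30348045 0.0045    ]
[[-0.0003, -0.9553, -0.2958, 0.0813], [1.0, -0.0003, -0.0001, -0.0002], [0.0, -0.2958, 0.9553, -0.1612], [0.0, 0.0, 0.0, 1.0]] 410.58660794992306
```

Emit:
servo_tool --plan '[[1,[-3.6,-1.55,0.5],[0,0,0]],[1,[-3.6,-1.55,0.5],[0,0,0]],[1,[-3.6,-1.55,0.5],[0,0,0]],[1,[-3.6,-1.55,0.5],[0,0,0]],[1,[-3.6,-1.55,0.5],[0,0,0]],[1,[-3.6,-1.55,0.5],[0,0,0]],[1,[-3.6,-1.55,0.5],[0,0,0]],[1,[-3.6,-1.55,0.5],[0,0,0]],[1,[-3.6,-1.55,0.5],[0,0,0]],[1,[-3.6,-1.55,0.5],[0,0,0]],[1,[-3.6,-1.55,0.5],[0,0,0]],[1,[-3.6,-1.55,0.5],[0,0,0]],[1,[-3.6,-1.55,0.5],[0,0,0]],[1,[0,0,0],[0,0,0]]]'

```text
time_s: 1.37
tool_pos: [0.5894, 0.2841, 0.1479]
tool_rot: [-179.8, -0.2, 164.1]
force: [0.5, -1.7, 0.4]
grip_width: 0.0868
```

```bash
python3 - <<'E'
from h import *
im,K,W=cam('wrist'); cv2.imwrite('pics/w1.png',im); np.savez('w1.npz',K=K,W=W)
o,T=tool(); print(o['tool_pos'],o['tool_rot'],o['qpos'],o['force'],o['time_s'])
E
```

```text
[0.58674281 0.2875752  0.14812532] [-179.9301451    -0.38123378  164.22688666] [-37.57518457  21.48781104  11.84426567  88.19012831  -4.77381557
  71.13003715  49.26648611] [ 0.16582235 -0.53227357 -0.39725821] 1.4167
```

View pics/w1.png

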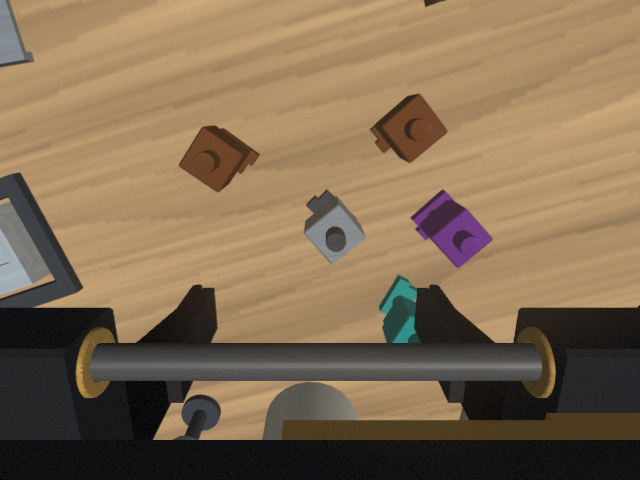

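The wrist view shows the nut at (335,232), the stem top at (336,240) and the head sticking out toward (319,200). I'll take a settled shot and zoom in on it.

```bash
python3 - <<'E'
from h import *
im,K,W=cam('wrist'); cv2.imwrite('pics/w2.png',im); np.savez('w2.npz',K=K,W=W)
o,T=tool(); print(o['tool_pos'],o['tool_rot'],o['joint_velocities'].round(2))
c=im[170:290,270:410]; cv2.imwrite('pics/w2c.png',cv2.resize(c,None,fx=5,fy=5,interpolation=cv2.INTER_CUBIC))
E
```

```text
[0.58442432 0.29133141 0.14850038] [179.94553851  -0.49896933 164.47223732] [-2.74 -1.2  -3.45  0.58 -1.35  0.37 -0.41]
```

View pics/w2c.png

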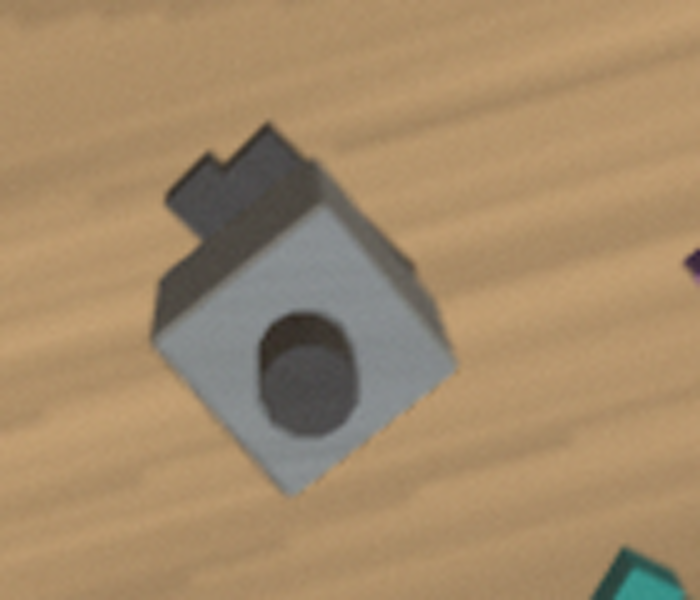

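```bash
python3 - <<'E'
from h import *
d=np.load('w2.npz');K,W=d['K'],d['W']
f=lambda p,z: ray(K,W,(270+p[0]/5-.4,170+p[1]/5-.4),z)
ang=lambda a,b: np.degrees(np.arctan2((b-a)[1],(b-a)[0]))
N=[f(p,.0682) for p in[(152,342),(292,496),(457,368),(322,206)]]
print('nut c',np.mean(N,0)); 
for i in range(4): print('side',np.linalg.norm(N[i]-N[i-1]).round(4),ang(N[i-1],N[i]).round(1))
print('stemtop',f((309,388),.083))
A,B,C,D=[f(p,.009) for p in[(165,200),(210,155),(225,170),(268,125)]]
E,F=f((200,240),.009),f((312,162),.009)
print('cut edge',np.linalg.norm(A-B),ang(A,B),'end',np.linalg.norm(D-C),ang(C,D),'step',np.linalg.norm(C-B),ang(B,C),'sideA',ang(A,E),'sideD',ang(D,F))
print('A,D',A,D, 'AD',np.linalg.norm(D-A))
E
```

```text
nut c [0.58305627 0.29819459 0.0682    ]
side 0.0268 -66.2
side 0.0266 24.9
side 0.0263 114.1
side 0.0265 -156.2
stemtop [0.58257685 0.29818503 0.083     ]
cut edge 0.009622220183626832 119.58645041505551 end 0.009313671171026824 121.01017355846388 step 0.003184362644180453 28.696170230269942 sideA 24.482503458630124 sideD 33.97182644350126
A,D [0.5719619  0.28149366 0.009     ] [0.56520601 0.2993728  0.009     ] AD 0.01911297185890795
```

Emit:
servo_tool --plan '[[0.5,[-0.6,-3.9,-0.6],[0,0,0]],[0.5,[-0.6,-3.9,-0.6],[0,0,0]],[0.5,[-0.6,-3.9,-0.6],[0,0,0]],[0.5,[-0.6,-3.9,-0.6],[0,0,0]],[0.5,[-0.6,-3.9,-0.6],[0,0,0]],[0.5,[-0.6,-3.9,-0.6],[0,0,0]],[0.5,[-0.6,-3.9,-0.6],[0,0,0]],[0.5,[-0.6,-3.9,-0.6],[0,0,0]],[0.5,[-0.6,-3.9,-0.6],[0,0,0]],[0.5,[0,0,0],[0,0,0]],[0.5,[0,0,0],[0,0,0]],[0.5,[0,0,0],[0,0,0]],[0.5,[0,0,0],[0,0,0]]]'

```text
time_s: 2.55
tool_pos: [0.5379, -0.0477, 0.2016]
tool_rot: [179.2, -0.8, 166.8]
force: [-0.7, -0.1, 0.0]
grip_width: 0.0435
```

```bash
python3 - <<'E'
from h import *
im,K,W=cam('wrist'); cv2.imwrite('pics/w3.png',im); np.savez('w3.npz',K=K,W=W)
o,T=tool(); print(o['tool_pos'],o['tool_rot'],o['qpos'][6],o['joint_velocities'].round(2))
E
```

```text
[ 0.53788109 -0.04735356  0.20151232] [179.16299021  -0.7839391  166.79963033] 82.15014957824302 [-0.19  0.42 -0.07 -0.14  0.01 -0.05  0.31]
```

View pics/w3.png

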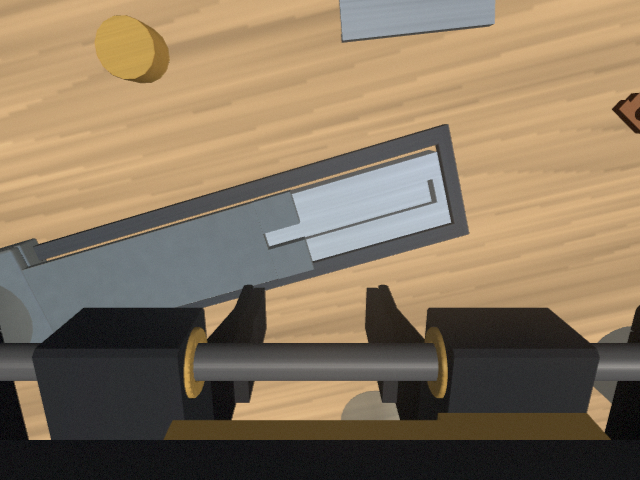

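The wrist view shows the rail and foot: the fork notch ends near (268,240), the slot's closed end is near (433,190), and the foot's front edge runs from (292,193) to (313,270). I'll zoom in with the contrast raised.

```bash
python3 - <<'E'
from h import *
im=cv2.imread('pics/w3.png'); c=im[120:290,240:480].astype(float)
c=np.clip((c-60)*255/(235-60),0,255).astype(np.uint8)
cv2.imwrite('pics/w3c.png',cv2.resize(c,None,fx=3.3,fy=3.3,interpolation=cv2.INTER_CUBIC))
E
```

```text
(no output)
```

View pics/w3c.png

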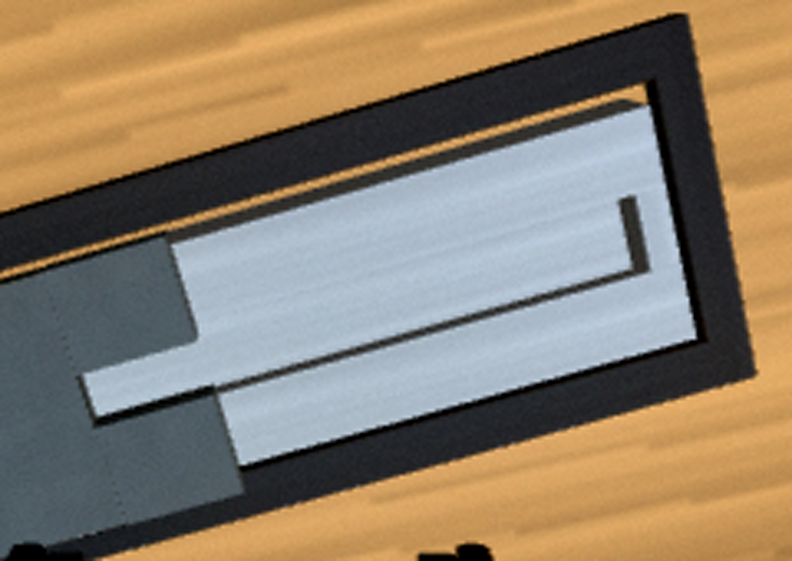

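```bash
python3 - <<'E'
from h import *
d=np.load('w3.npz');K,W=d['K'],d['W']
f=lambda p,z: ray(K,W,(240+p[0]/3.3-.35,120+p[1]/3.3-.35),z)[:2]
L={'railU':(.024,(170,240),(650,105)),'railL':(.024,(240,468),(697,340)),'slotL':(.024,(218,389),(648,273)),'slotEnd':(.024,(636,197),(649,271)),
'notchU':(.034,(82,375),(197,341)),'notchL':(.034,(97,427),(215,389)),'notchEnd':(.034,(80,376),(96,426)),'front':(.034,(169,235),(242,492)),'bedU':(.0,(0,273),(640,85)),'bedLout':(.024,(0,0),(1,1))}
for k,(z,a,b) in L.items():
    A,B=f(a,z),f(b,z); v=B-A; print(k,A.round(4),B.round(4),'len',np.linalg.norm(v).round(4),'ang',np.degrees(np.arctan2(v[1],v[0])).round(2))
th=np.radians(93.0); u=np.array([np.cos(th),np.sin(th)]); n=np.array([u[1],-u[0]]) # n=bed x
for k,(z,a,b) in L.items():
    A,B=f(a,z),f(b,z); print(k,'n',(A@n).round(4),(B@n).round(4),'u',(A@u).round(4),(B@u).round(4))
E
```

```text
railU [ 0.5145 -0.0604] [0.5094 0.0631] len 0.1236 ang 92.37
railL [ 0.578  -0.0574] [0.5716 0.0661] len 0.1237 ang 92.97
slotL [ 0.5554 -0.0579] [0.5511 0.0563] len 0.1143 ang 92.17
slotEnd [0.5311 0.0563] [0.5506 0.0567] len 0.0195 ang 1.16
notchU [ 0.541  -0.0896] [ 0.5392 -0.0593] len 0.0304 ang 93.43
notchL [ 0.5552 -0.0895] [ 0.5524 -0.0579] len 0.0318 ang 95.01
notchEnd [ 0.5412 -0.0902] [ 0.5549 -0.0897] len 0.0137 ang 1.94
front [ 0.5116 -0.0595] [ 0.5811 -0.0577] len 0.0695 ang 1.55
bedU [ 0.5164 -0.1096] [0.5071 0.068 ] len 0.1778 ang 92.98
bedLout [ 0.4487 -0.0858] [ 0.4489 -0.0857] len 0.0003 ang 31.35
railU n 0.5106 0.512 u -0.0873 0.0363
railL n 0.5742 0.5743 u -0.0876 0.0361
slotL n 0.5516 0.5533 u -0.0869 0.0274
slotEnd n 0.5333 0.5528 u 0.0284 0.0278
notchU n 0.5356 0.5354 u -0.1178 -0.0874
notchL n 0.5498 0.5487 u -0.1185 -0.0867
notchEnd n 0.5357 0.5494 u -0.1184 -0.1186
front n 0.5078 0.5773 u -0.0862 -0.088
bedU n 0.5099 0.51 u -0.1365 0.0413
bedLout n 0.4435 0.4438 u -0.1092 -0.109
```

```bash
cat >> h.py <<'E'
def go(p,yaw):
    o,T=tool(); D=R.from_euler('xyz',[180,0,yaw],degrees=True)
    rv=(R.from_matrix(T[:3,:3]).inv()*D).as_rotvec(degrees=True)
    print('t',round(o['time_s'],2),'pos',o['tool_pos'].round(4),'rot',o['tool_rot'].round(2),'F',o['force'].round(2),'M',o['wrist_torque'].round(3),'q7',o['qpos'][6].round(1),'w',round(o['grip_width'],4))
    print('rotvec',rv.round(2),'shift cm now',(100*T[:3,:3].T@(np.array(p)-o['tool_pos'])).round(2),'after turn',(100*D.as_matrix().T@(np.array(p)-o['tool_pos'])).round(2))
E
python3 -c "
from h import *
go([.583,.2982,.2],115)"
```

```text
t 2.6 pos [ 0.5379 -0.0474  0.2015] rot [179.16  -0.78 166.8 ] F [-0.3   0.4   0.22] M [-0.005  0.01  -0.043] q7 82.2 w 0.0436
rotvec [ 0.42 -1.11 51.79] shift cm now [ 3.5  34.67  0.71] after turn [29.41 18.69  0.15]
```

Emit:
servo_tool --plan '[[0.55,[0,0,0],[0.05,-0.14,6.5]],[0.55,[0,0,0],[0.05,-0.14,6.5]],[0.55,[0,0,0],[0.05,-0.14,6.5]],[0.55,[0,0,0],[0.05,-0.14,6.5]],[0.55,[0,0,0],[0.05,-0.14,6.5]],[0.55,[0,0,0],[0.05,-0.14,6.5]],[0.55,[0,0,0],[0.05,-0.14,6.5]],[0.55,[0,0,0],[0.05,-0.14,6.5]],[0.55,[3.3,2.1,0],[0,0,0]],[0.55,[3.3,2.1,0],[0,0,0]],[0.55,[3.3,2.1,0],[0,0,0]],[0.55,[3.3,2.1,0.5],[0,0,0]],[0.55,[3.3,2.1,0.5],[0,0,0]],[0.55,[3.3,2.1,0.5],[0,0,0]],[0.55,[3.3,2.1,0.5],[0,0,0]],[0.55,[3.3,2.1,0.5],[0,0,0]],[0.55,[0,0,0],[0,0,0]],[0.55,[0,0,0],[0,0,0]],[0.55,[0,0,0],[0,0,0]],[0.55,[0,0,0],[0,0,0]]]'

```text
time_s: 4.27
tool_pos: [0.5735, 0.3115, 0.1668]
tool_rot: [-179.4, -0.7, 115.5]
force: [0.7, -0.3, -1.0]
grip_width: 0.0479
```

```bash
python3 -c "
from h import *
go([.583,.2982,.04],115)
im,K,W=cam('wrist'); np.savez('w4.npz',K=K,W=W); cv2.imwrite('pics/w4.png',im)
c=proj(K,W,[.583,.298,.068]);print(c); u,v=int(c[0]),int(c[1])
c=im[max(0,v-70):v+70,u-80:u+80]; print(u-80,max(0,v-70)); cv2.imwrite('pics/w4c.png',cv2.resize(c,None,fx=5,fy=5,interpolation=cv2.INTER_CUBIC)[:600])
"
```

```text
t 4.27 pos [0.5735 0.3115 0.1668] rot [-179.39   -0.7   115.52] F [ 0.74 -0.34 -0.97] M [-0.097  0.012  0.024] q7 -1.3 w 0.0479
rotvec [-0.62 -0.7   0.52] shift cm now [-1.76  0.43 12.65] after turn [-1.61  0.3  12.68]
[320.90991078 265.30540239]
240 195
```

View pics/w4c.png

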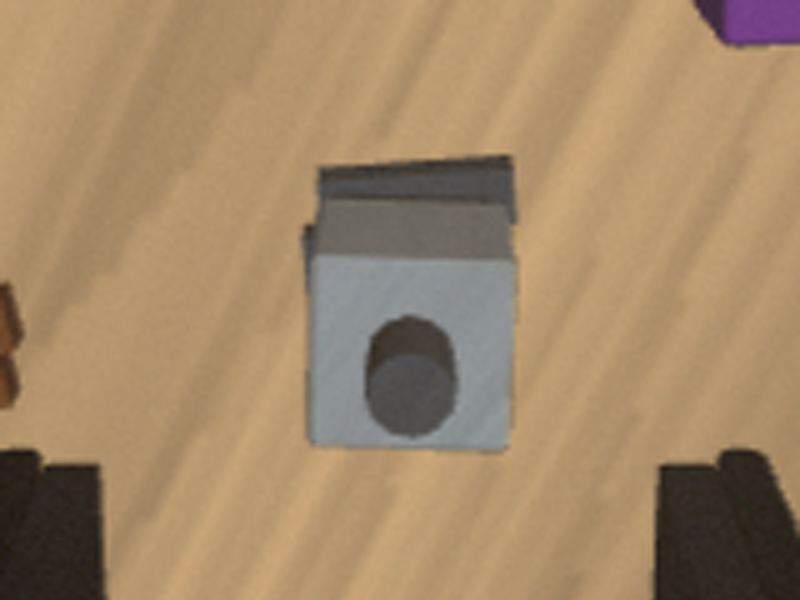

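```bash
python3 - <<'E'
from h import *
d=np.load('w4.npz');K,W=d['K'],d['W']
f=lambda p,z: ray(K,W,(240+p[0]/5-.4,195+p[1]/5-.4),z)
ang=lambda a,b: np.degrees(np.arctan2((b-a)[1],(b-a)[0]))
N=[f(p,.0682) for p in[(314,255),(517,262),(508,453),(308,445)]]
print('nut c',np.mean(N,0)); 
for i in range(4): print('side',np.linalg.norm(N[i]-N[i-1]).round(4),ang(N[i-1],N[i]).round(1))
print('stemtop',f((411,394),.083))
for z in(.009,):
  A,B,C=f((319,170),z),f((513,157),z),f((302,228),z)
  print(np.linalg.norm(B-A),ang(A,B),A,B,C)
E
```

```text
nut c [0.58369103 0.29816612 0.0682    ]
side 0.0273 113.3
side 0.027 23.6
side 0.0274 -66.0
side 0.0274 -156.7
stemtop [0.58348027 0.29820684 0.083     ]
0.03131704251977719 29.625102567924518 [0.56615241 0.30085821 0.009     ] [0.59337564 0.31633894 0.009     ] [0.56779137 0.29081344 0.009     ]
```

Emit:
servo_tool --plan '[[0.55,[-0.4,0.1,0],[-0.2,-0.25,0.5]],[0.55,[-0.4,0.1,0],[-0.2,-0.25,0.5]],[0.55,[-0.4,0.1,0],[-0.2,-0.2,0.5]],[0.55,[-0.4,0.1,0],[0,0,0]],[0.55,[0,0,1.5],[0,0,0]],[0.55,[0,0,1.5],[0,0,0]],[0.55,[0,0,1.5],[0,0,0]],[0.55,[0,0,1.0],[0,0,0]],[0.55,[0,0,0],[0,0,0]],[0.55,[0,0,0],[0,0,0]],[0.55,[0,0,0],[0,0,0]]]'

```text
time_s: 5.23
tool_pos: [0.5917, 0.2849, 0.1152]
tool_rot: [179.5, 0.3, 112.9]
force: [-0.4, 0.2, 0.3]
grip_width: 0.0478
```

```bash
python3 -c "
from h import *
go([.5835,.2982,.0405],114)"
```

```text
t 5.23 pos [0.5917 0.2849 0.1152] rot [179.48   0.26 112.85] F [-0.43  0.15  0.32] M [-0.074  0.063  0.014] q7 -1.4 w 0.0478
rotvec [ 0.52  0.26 -1.15] shift cm now [ 1.57 -0.31  7.46] after turn [ 1.54 -0.21  7.47]
```

Emit:
servo_tool --plan '[[0.55,[0.4,-0.05,0],[0.15,0.1,-0.3]],[0.55,[0.4,-0.05,0],[0.15,0.1,-0.3]],[0.55,[0.4,-0.05,0],[0.15,0.1,-0.3]],[0.55,[0,0,0],[0,0,0]],[0.55,[0,0,0],[0,0,0]],[0.55,[0,0,0],[0,0,0]],[0.55,[0,0,0],[0,0,0]],[0.55,[0,0,0],[0,0,0]],[0.55,[0,0,0],[0,0,0]]]'

```text
time_s: 5.98
tool_pos: [0.5866, 0.2986, 0.1193]
tool_rot: [179.6, -0.1, 113.9]
force: [-0.5, -0.2, 0.7]
grip_width: 0.0476
```

```bash
python3 -c "
from h import *
go([.5835,.2982,.0405],114); print(env.get_obs()['joint_velocities'])"
```

```text
t 5.98 pos [0.5866 0.2986 0.1193] rot [ 1.7962e+02 -1.4000e-01  1.1393e+02] F [-0.46 -0.18  0.72] M [-0.102 -0.043 -0.006] q7 -1.3 w 0.0476
rotvec [ 0.38 -0.14 -0.07] shift cm now [ 0.07 -0.35  7.88] after turn [ 0.09 -0.3   7.88]
[-0.01614527  0.02675522  0.10272337 -0.01868132 -0.01826175  0.05589424
 -0.01719023]
```

Emit:
servo_tool --plan '[[0.55,[0,-0.15,0.8],[0.1,0,0]],[0.55,[0.05,-0.1,1.2],[0.1,0,0]],[0.55,[0,0,1.2],[0.1,0,0]],[0.55,[0,0,1.2],[0,0,0]],[0.55,[0,0,1.0],[0,0,0]],[0.55,[0,0,0],[0,0,0]],[0.55,[0,0,0],[0,0,0]],[0.55,[0,0,0],[0,0,0]],[0.55,[0,0,0],[0,0,0]],[0.55,[0,0,0],[0,0,0]]]'

```text
time_s: 6.82
tool_pos: [0.5825, 0.2966, 0.0565]
tool_rot: [-179.8, -0.1, 113.9]
force: [-0.7, 0.4, -0.1]
grip_width: 0.048
```

```bash
python3 -c "
from h import *
go([.5835,.2982,.0405],114)"
```

```text
t 6.82 pos [0.5825 0.2966 0.0565] rot [-1.7976e+02 -8.0000e-02  1.1389e+02] F [-0.68  0.42 -0.11] M [-0.065  0.001  0.011] q7 -0.8 w 0.048
rotvec [-0.24 -0.08 -0.11] shift cm now [0.1  0.17 1.6 ] after turn [0.11 0.16 1.6 ]
```

Emit:
servo_tool --plan '[[0.55,[0.05,0.07,0.4],[-0.08,0,0]],[0.55,[0.05,0.07,0.4],[-0.08,0,0]],[0.55,[0,0,0.4],[0,0,0]],[0.55,[0,0,0.2],[0,0,0]],[0.55,[0,0,0],[0,0,0]],[0.55,[0,0,0],[0,0,0]],[0.55,[0,0,0],[0,0,0]],[0.55,[0,0,0],[0,0,0]],[0.55,[0,0,0],[0,0,0]]]'

```text
time_s: 7.57
tool_pos: [0.5847, 0.2991, 0.043]
tool_rot: [179.8, -0.1, 113.9]
force: [0.5, -0.1, -0.2]
grip_width: 0.0482
```

```bash
python3 -c "
from h import *
go([.5835,.2982,.0405],114)"
```

```text
t 7.57 pos [0.5847 0.2991 0.043 ] rot [ 1.7985e+02 -1.2000e-01  1.1389e+02] F [ 0.47 -0.15 -0.19] M [-0.106  0.019  0.044] q7 -0.8 w 0.0482
rotvec [ 0.15 -0.12 -0.11] shift cm now [-0.03 -0.14  0.25] after turn [-0.03 -0.14  0.25]
```

Emit:
servo_tool --plan '[[0.55,[0,-0.1,0.15],[0,0,0]],[0.45,[0,0,0],[0,0,0]],[0.35,[0,0,0],[0,0,0]],[0.2,[0,0,0],[0,0,0]],[0.2,[0,0,0],[0,0,0]],[0.2,[0,0,0],[0,0,0]],[0.2,[0,0,0],[0,0,0]],[0.2,[0,0,0],[0,0,0]]]' --force 25

```text
time_s: 8.23
tool_pos: [0.5835, 0.2985, 0.0417]
tool_rot: [179.9, -0.1, 113.9]
force: [-0.7, -0.3, -0.0]
grip_width: 0.0275
```

```bash
python3 -c "
from h import *
go([.5835,.2982,.0405],114)"
```

```text
t 8.23 pos [0.5835 0.2985 0.0417] rot [ 1.7986e+02 -1.2000e-01  1.1389e+02] F [-0.7  -0.27 -0.05] M [-0.138  0.061  0.049] q7 -0.8 w 0.0275
rotvec [ 0.14 -0.12 -0.11] shift cm now [-0.03 -0.01  0.12] after turn [-0.03 -0.01  0.12]
```

Emit:
servo_tool --plan '[[0.2,[0,0,-1.0],[0,0,0]],[0.2,[0,0,-2.0],[0,0,0]],[0.2,[0,0,-2.5],[0,0,0]],[0.2,[0,0,-2.5],[0,0,0]],[0.2,[0,0,-1.8],[0,0,0]],[0.2,[0,0,-0.8],[0,0,0]],[0.2,[0,0,0],[0,0,0]],[0.2,[0,0,0],[0,0,-4]],[0.2,[0,0,0],[0,0,-6.2]],[0.2,[0,0,0],[0,0,-6.2]],[0.2,[0,0,0],[0,0,-6.2]],[0.2,[0,0,0],[0,0,-6.2]],[0.2,[0,0,0],[0,0,-6.2]],[0.2,[0,0,0],[0,0,-6.2]],[0.2,[0,0,0],[0,0,-6.2]],[0.2,[0,0,0],[0,0,-6.2]],[0.2,[0,0,0],[0,0,-4]],[0.2,[0,0,0],[0,0,0]],[0.2,[0,0,0],[0,0,0]]]'

```text
time_s: 9.82
tool_pos: [0.5712, 0.2916, 0.1312]
tool_rot: [-178.9, -1.6, 174.2]
force: [-0.2, 0.2, -2.8]
grip_width: 0.0275
```

```bash
python3 -c "
from h import *
go([.5442,-.012,.14],176.7)"
```

```text
t 9.82 pos [0.5712 0.2916 0.1312] rot [-178.93   -1.62  174.23] F [-0.17  0.17 -2.84] M [ 0.041 -0.055 -0.046] q7 56.0 w 0.0275
rotvec [-1.04 -1.64 -2.46] shift cm now [ -0.34 -30.49  -0.32] after turn [  0.95 -30.46  -0.88]
```

Emit:
servo_tool --plan '[[0.2,[0,0,-0.8],[-0.5,-0.8,-1.2]],[0.2,[0,-1.0,-0.4],[-0.5,-0.8,-1.2]],[0.2,[0,-2.5,0],[0,0,0]],[0.2,[0,-3.4,0],[0,0,0]],[0.2,[0.1,-3.4,0],[0,0,0]],[0.2,[0.1,-3.4,0],[0,0,0]],[0.2,[0.1,-3.4,0],[0,0,0]],[0.2,[0.1,-3.4,0],[0,0,0]],[0.2,[0.1,-3.4,0],[0,0,0]],[0.2,[0.1,-2.5,0],[0,0,0]],[0.2,[0.1,-1.5,0],[0,0,0]],[0.2,[0.1,-1.0,0],[0,0,0]],[0.2,[0,0,0],[0,0,0]],[0.2,[0,0,0],[0,0,0]],[0.2,[0,0,0],[0,0,0]],[0.2,[0,0,0],[0,0,0]],[0.2,[0,0,0],[0,0,0]]]'

```text
time_s: 11.23
tool_pos: [0.5432, -0.0013, 0.1459]
tool_rot: [179.5, 0.6, 176.8]
force: [0.6, 0.2, -2.7]
grip_width: 0.0275
```

```bash
python3 -c "
from h import *
go([.5442,-.012,.08],176.7)"
```

```text
t 11.23 pos [ 0.5432 -0.0013  0.1459] rot [179.5    0.64 176.76] F [ 0.63  0.19 -2.73] M [-0.003  0.009  0.052] q7 86.2 w 0.0275
rotvec [0.5  0.64 0.07] shift cm now [-0.09 -1.12  6.58] after turn [-0.16 -1.06  6.59]
```

Emit:
servo_tool --plan '[[0.2,[0,-0.3,1.0],[0.2,0.3,0]],[0.2,[0,-0.3,1.5],[0.2,0.3,0]],[0.2,[0,-0.3,1.5],[0,0,0]],[0.2,[0,0,1.5],[0,0,0]],[0.2,[0,0,0.8],[0,0,0]],[0.2,[0,0,0.2],[0,0,0]],[0.2,[0,0,0],[0,0,0]],[0.2,[0,0,0],[0,0,0]],[0.2,[0,0,0],[0,0,0]],[0.2,[0,0,0],[0,0,0]],[0.2,[0,0,0],[0,0,0]]]'

```text
time_s: 12.15
tool_pos: [0.5429, -0.0055, 0.0727]
tool_rot: [180.0, -0.2, 177.3]
force: [0.6, -0.1, -3.3]
grip_width: 0.0277
```

```bash
python3 -c "
from h import *
go([.5442,-.012,.08],176.7)
im,K,W=cam('wrist'); np.savez('w5.npz',K=K,W=W); cv2.imwrite('pics/w5.png',im)
c=proj(K,W,tool()[0]['tool_pos']-np.array([0,0,.04])); print(c)
cv2.imwrite('pics/w5c.png',cv2.resize(im[150:350,200:440],None,fx=3,fy=3,interpolation=cv2.INTER_CUBIC))
"
```

```text
t 12.15 pos [ 0.5429 -0.0055  0.0727] rot [179.95  -0.21 177.3 ] F [ 0.57 -0.11 -3.27] M [-0.019 -0.044 -0.   ] q7 87.9 w 0.0277
rotvec [ 0.05 -0.21  0.6 ] shift cm now [-0.15 -0.65 -0.73] after turn [-0.16 -0.65 -0.73]
[315.64219268 274.5697311 ]
```

View pics/w5c.png

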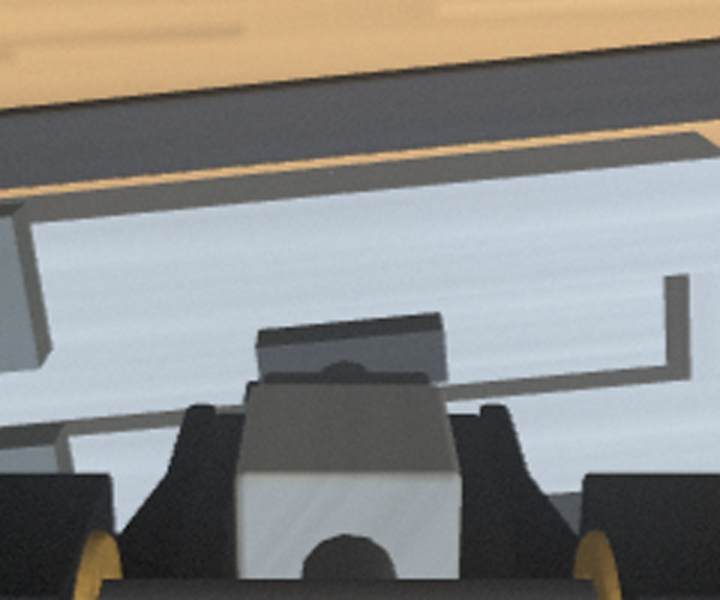

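The wrist view with the bolt held over the rail shows the head's -x side: its bottom edge runs (256,330) to (440,314) and its top edge (258,347) to (440,326). The slot's +x lip edge runs (70,435) to (690,379), and the rail's -x edge (35,220) to (715,158).

```bash
python3 - <<'E'
from h import *
d=np.load('w5.npz');K,W=d['K'],d['W']
f=lambda p,z: ray(K,W,(200+p[0]/3-.33,150+p[1]/3-.33),z)[:2]
L={'headBot':(.031,(256,330),(440,314)),'headTop':(.040,(258,347),(441,326)),'slotPx_top':(.024,(70,436),(690,379)),'slotPx2':(.024,(445,399),(690,379)),'slotEnd':(.024,(688,274),(690,379)),'railMx':(.024,(35,221),(715,158)),'wallbot':(.016,(445,386),(665,367))}
for k,(z,a,b) in L.items():
    A,B=f(a,z),f(b,z); v=B-A; print(k,A.round(4),B.round(4),'len',np.linalg.norm(v).round(4),'ang',np.degrees(np.arctan2(v[1],v[0])).round(2))
    if k[:7]!='slotEnd': print('   x at y=-.005',np.interp(-.005,[A[1],B[1]],[A[0],B[0]]).round(4))
E
```

```text
headBot [ 0.5347 -0.0212] [0.5332 0.0111] len 0.0323 ang 92.53
   x at y=-.005 0.5339
headTop [ 0.5345 -0.0202] [0.5322 0.0106] len 0.0309 ang 94.23
   x at y=-.005 0.5334
slotPx_top [ 0.5564 -0.0579] [0.5505 0.057 ] len 0.115 ang 92.96
   x at y=-.005 0.5537
slotPx2 [0.5523 0.012 ] [0.5505 0.057 ] len 0.045 ang 92.32
   x at y=-.005 0.5523
slotEnd [0.5302 0.0559] [0.5505 0.057 ] len 0.0203 ang 2.94
railMx [ 0.5149 -0.0594] [0.5093 0.0599] len 0.1194 ang 92.7
   x at y=-.005 0.5124
wallbot [0.553  0.0126] [0.5511 0.0544] len 0.0418 ang 92.59
   x at y=-.005 0.553
```

Emit:
servo_tool --plan '[[0.2,[0,0,0.2],[0.05,-0.2,0.3]],[0.2,[0,0,0.2],[0,0,0]],[0.2,[0,0,0],[0,0,0]],[0.2,[0,0,0],[0,0,0]],[0.2,[0,0,0],[0,0,0]],[0.2,[0,0,0],[0,0,0]]]'

```text
time_s: 12.7
tool_pos: [0.5441, -0.0054, 0.07]
tool_rot: [180.0, 0.2, 177.0]
force: [-0.4, -1.4, -4.1]
grip_width: 0.028
```

```bash
python3 -c "
from h import *
go([.5431,-.005,.068],177)"
```

```text
t 12.7 pos [ 0.5441 -0.0054  0.07  ] rot [179.97   0.21 176.95] F [-0.35 -1.4  -4.08] M [ 0.025 -0.008  0.023] q7 87.5 w 0.028
rotvec [ 0.03  0.21 -0.05] shift cm now [0.1  0.04 0.2 ] after turn [0.1  0.04 0.2 ]
```

Emit:
servo_tool --plan '[[0.2,[0.12,0,0.1],[0,0,0]],[0.2,[0,0,0.1],[0,0,0]],[0.2,[0,0,0.15],[0,0,0]],[0.2,[0,0,0.15],[0,0,0]],[0.2,[0,0,0],[0,0,0]],[0.2,[0,0,0],[0,0,0]],[0.2,[0,0,0],[0,0,0]]]'

```text
time_s: 13.28
tool_pos: [0.5426, -0.0054, 0.0642]
tool_rot: [180.0, 0.2, 177.0]
force: [0.2, 0.6, -4.0]
grip_width: 0.0279
```

```bash
python3 -c "
from h import *
go([.5428,-.005,.06],177)"
```

```text
t 13.28 pos [ 0.5426 -0.0054  0.0642] rot [179.97   0.18 176.95] F [ 0.17  0.61 -4.02] M [0.01  0.016 0.081] q7 87.6 w 0.0279
rotvec [ 0.03  0.18 -0.05] shift cm now [-0.02  0.04  0.42] after turn [-0.02  0.04  0.42]
```

Emit:
servo_tool --plan '[[0.2,[0,0,0.1],[0,0,0]],[0.2,[0,0,0.1],[0,0,0]],[0.2,[0,0,0.1],[0,0,0]],[0.2,[0,0,0],[0,0,0]],[0.2,[0,0,0],[0,0,0]]]'

```text
time_s: 13.7
tool_pos: [0.5428, -0.0054, 0.0609]
tool_rot: [180.0, 0.2, 177.0]
force: [-0.3, 0.1, -2.8]
grip_width: 0.0278
```

```bash
python3 -c "
from h import *
go([.5428,-.005,.06],177)"
```

```text
t 13.7 pos [ 0.5428 -0.0054  0.0609] rot [179.97   0.19 176.96] F [-0.29  0.07 -2.78] M [ 0.018  0.009 -0.003] q7 87.6 w 0.0278
rotvec [ 0.03  0.19 -0.04] shift cm now [-0.    0.04  0.09] after turn [-0.    0.04  0.09]
```

Emit:
servo_tool --plan '[[0.2,[0,0,0.2],[0,0,0]],[0.2,[0,0,0.2],[0,0,0]],[0.2,[0,0,0.2],[0,0,0]],[0.2,[0,0,0.2],[0,0,0]],[0.2,[0,0,0.15],[0,0,0]],[0.2,[0,0,0],[0,0,0]],[0.2,[0,0,0],[0,0,0]]]'

```text
time_s: 14.28
tool_pos: [0.5426, -0.0054, 0.0502]
tool_rot: [180.0, 0.2, 177.0]
force: [-0.4, 0.1, -3.2]
grip_width: 0.0281
```

```bash
python3 -c "
from h import *
go([.5428,-.005,.0467],177)"
```

```text
t 14.28 pos [ 0.5426 -0.0054  0.0502] rot [1.7998e+02 1.7000e-01 1.7696e+02] F [-0.44  0.14 -3.21] M [-0.006 -0.028  0.048] q7 87.8 w 0.0281
rotvec [ 0.02  0.17 -0.04] shift cm now [-0.01  0.04  0.35] after turn [-0.02  0.04  0.35]
```

Emit:
servo_tool --plan '[[0.2,[0,0,0.12],[0,0,0]],[0.2,[0,0,0.1],[0,0,0]],[0.2,[0,0,0.06],[0,0,0]],[0.2,[0,0,0.06],[0,0,0]],[0.2,[0,0,0],[0,0,0]],[0.2,[0,0,0],[0,0,0]],[0.2,[0,0,0],[0,0,0]]]'

```text
time_s: 14.87
tool_pos: [0.543, -0.0054, 0.0469]
tool_rot: [180.0, 0.2, 177.0]
force: [0.0, 0.5, -3.9]
grip_width: 0.0275
```

```bash
python3 -c "
from h import *
go([.5428,-.005,.0467],177)"
```

```text
t 14.87 pos [ 0.543  -0.0054  0.0469] rot [179.97   0.21 176.95] F [ 0.04  0.5  -3.89] M [0.08  0.003 0.017] q7 87.9 w 0.0275
rotvec [ 0.03  0.21 -0.05] shift cm now [0.02 0.04 0.02] after turn [0.02 0.04 0.02]
```

Emit:
servo_tool --plan '[[0.2,[0,0,0.05],[0,0,0]],[0.2,[0,0,0],[0,0,0]],[0.2,[0,0,0],[0,0,0]],[0.2,[0,0,0.05],[0,0,0]],[0.2,[0,0,0],[0,0,0]],[0.2,[0,0,0],[0,0,0]]]'

```text
time_s: 15.37
tool_pos: [0.5435, -0.0055, 0.0468]
tool_rot: [180.0, 0.3, 177.0]
force: [-0.3, 0.6, -3.1]
grip_width: 0.0279
```

```bash
python3 -c "
from h import *
go([.5428,-.005,.0467],177)"
```

```text
t 15.37 pos [ 0.5435 -0.0055  0.0468] rot [179.96   0.26 176.95] F [-0.31  0.58 -3.1 ] M [0.005 0.114 0.008] q7 87.9 w 0.0279
rotvec [ 0.04  0.26 -0.05] shift cm now [0.07 0.05 0.01] after turn [0.07 0.05 0.01]
```

Emit:
servo_tool --plan '[[0.2,[0.05,0,0.05],[0,0.2,0]],[0.2,[0,0,0.1],[0,0,0]]]'

```text
time_s: 15.53
tool_pos: [0.544, -0.0057, 0.0465]
tool_rot: [180.0, 0.2, 176.9]
force: [-4.1, 0.6, 8.9]
grip_width: 0.0279
```

```bash
python3 -c "
from h import *
go([.5428,-.005,.0467],177)"
```

```text
t 15.53 pos [ 0.544  -0.0057  0.0465] rot [1.7996e+02 1.7000e-01 1.7694e+02] F [-4.12  0.62  8.94] M [0.059 0.992 0.04 ] q7 87.9 w 0.0279
rotvec [ 0.04  0.17 -0.06] shift cm now [ 0.12  0.06 -0.02] after turn [ 0.12  0.06 -0.02]
```

Emit:
servo_tool --plan '[[0.2,[0.05,0,-0.04],[0,0.1,0]],[0.2,[0.05,0,-0.04],[0,0.1,0]],[0.2,[0,0,0],[0,0,0]],[0.2,[0,0,0],[0,0,0]],[0.2,[0,0,0],[0,0,0]]]'

```text
time_s: 15.95
tool_pos: [0.5428, -0.0055, 0.0467]
tool_rot: [180.0, -0.1, 176.9]
force: [-0.9, -0.2, -0.4]
grip_width: 0.0279
```

```bash
python3 -c "
from h import *
go([.5430,-.005,.0472],177)"
```

```text
t 15.95 pos [ 0.5428 -0.0055  0.0467] rot [ 1.7996e+02 -7.0000e-02  1.7694e+02] F [-0.94 -0.18 -0.36] M [-0.04   0.08  -0.045] q7 87.9 w 0.0279
rotvec [ 0.04 -0.07 -0.06] shift cm now [-0.02  0.05 -0.05] after turn [-0.02  0.05 -0.05]
```

Emit:
servo_tool --plan '[[0.2,[0,0,-0.05],[0,0,0]],[0.2,[-0.03,-0.3,0],[0,0,0]],[0.2,[-0.05,-0.5,0],[0,0,0]],[0.2,[-0.05,-0.5,0],[0,0,0]],[0.2,[-0.05,-0.5,0],[0,0,0]],[0.2,[0,0,0],[0,0,0]],[0.2,[0,0,0],[0,0,0]],[0.2,[0,0,0],[0,0,0]]]'

```text
time_s: 16.62
tool_pos: [0.5435, -0.0254, 0.0467]
tool_rot: [179.9, -0.1, 176.9]
force: [-0.3, 0.3, -2.0]
grip_width: 0.028
```

```bash
python3 -c "
from h import *
go([.5440,-.035,.0472],177)"
```

```text
t 16.62 pos [ 0.5435 -0.0254  0.0467] rot [ 1.7991e+02 -1.0000e-01  1.7690e+02] F [-0.35  0.28 -2.03] M [0.215 0.03  0.001] q7 90.3 w 0.028
rotvec [ 0.09 -0.1  -0.1 ] shift cm now [-0.1  -0.95 -0.05] after turn [-0.1  -0.95 -0.05]
```

Emit:
servo_tool --plan '[[0.2,[-0.02,-0.2,-0.05],[0,0,0]],[0.2,[-0.04,-0.4,0],[0,0,0]],[0.2,[-0.05,-0.5,0],[0,0,0]],[0.2,[-0.05,-0.5,0],[0,0,0]],[0.2,[-0.05,-0.5,0],[0,0,0]],[0.2,[-0.05,-0.5,0],[0,0,0]],[0.2,[-0.05,-0.5,0],[0,0,0]],[0.2,[-0.03,-0.3,0],[0,0,0]],[0.2,[0,0,0],[0,0,0]],[0.2,[0,0,0],[0,0,0]]]'

```text
time_s: 17.45
tool_pos: [0.5448, -0.0643, 0.0467]
tool_rot: [180.0, -0.1, 176.9]
force: [-0.3, 0.9, -3.1]
grip_width: 0.0275
```

```bash
python3 -c "
from h import *
go([.5469,-.08,.0472],177)"
```

```text
t 17.45 pos [ 0.5448 -0.0643  0.0467] rot [ 1.7996e+02 -1.4000e-01  1.7685e+02] F [-0.31  0.87 -3.14] M [ 0.14  -0.026 -0.005] q7 94.6 w 0.0275
rotvec [ 0.04 -0.14 -0.15] shift cm now [-0.3  -1.56 -0.05] after turn [-0.29 -1.56 -0.05]
```

Emit:
servo_tool --plan '[[0.2,[-0.04,-0.3,-0.02],[0,0,0]],[0.2,[-0.04,-0.3,0],[0,0,0]],[0.2,[-0.04,-0.3,0],[0,0,0]],[0.2,[-0.02,-0.2,0],[0,0,0]],[0.2,[-0.02,-0.2,0],[0,0,0]],[0.2,[0,0,0],[0,0,0]]]'

```text
time_s: 17.95
tool_pos: [0.5456, -0.0781, 0.0468]
tool_rot: [180.0, -0.2, 176.9]
force: [-0.0, -1.3, -2.7]
grip_width: 0.028
```

```bash
python3 -c "
from h import *
go([.5469,-.0845,.0472],177)"
```

```text
t 17.95 pos [ 0.5456 -0.0781  0.0468] rot [ 1.7996e+02 -1.7000e-01  1.7692e+02] F [-0.   -1.33 -2.68] M [-0.067  0.008  0.003] q7 96.3 w 0.028
rotvec [ 0.04 -0.17 -0.08] shift cm now [-0.17 -0.63 -0.04] after turn [-0.17 -0.63 -0.04]
```

Emit:
servo_tool --plan '[[0.2,[-0.03,-0.2,-0.01],[0,0,0]],[0.2,[-0.03,-0.2,0],[0,0,0]],[0.2,[-0.01,-0.1,0],[0,0,0]]]'

```text
time_s: 18.2
tool_pos: [0.5459, -0.0834, 0.0468]
tool_rot: [180.0, -0.2, 176.9]
force: [1.0, -0.4, -3.7]
grip_width: 0.0274
```

```bash
python3 -c "
from h import *
go([.5469,-.0845,.0472],177)"
```

```text
t 18.2 pos [ 0.5459 -0.0834  0.0468] rot [179.96  -0.18 176.94] F [ 0.97 -0.44 -3.68] M [0.024 0.037 0.016] q7 96.9 w 0.0274
rotvec [ 0.04 -0.18 -0.06] shift cm now [-0.1  -0.11 -0.04] after turn [-0.1  -0.11 -0.04]
```

Now I'll probe for the stop in steps of about 1 mm.

Emit:
servo_tool --plan '[[0.2,[-0.01,-0.1,0],[0,0,0]],[0.2,[-0.01,-0.1,0],[0,0,0]]]'

```text
time_s: 18.37
tool_pos: [0.546, -0.0849, 0.0468]
tool_rot: [179.9, -0.2, 176.9]
force: [-0.3, 2.4, -1.5]
grip_width: 0.0277
```

Emit:
servo_tool --plan '[[0.2,[-0.01,-0.1,0],[0,0,0]],[0.2,[-0.01,-0.1,0],[0,0,0]]]'

```text
time_s: 18.53
tool_pos: [0.546, -0.085, 0.0468]
tool_rot: [179.8, -0.2, 177.0]
force: [-0.5, 3.0, -2.6]
grip_width: 0.028
```

Emit:
servo_tool --plan '[[0.2,[0,0,0],[0.15,0.1,0]],[0.2,[0,0,0],[0,0,0]],[0.2,[0,0,0],[0,0,0]],[0.2,[0,0,0],[0,0,3]],[0.2,[0,0,0],[0,0,5]],[0.2,[0,0,0],[0,0,5]],[0.2,[0,0,0],[0,0,5]],[0.2,[0,0,0],[0,0,5]],[0.2,[0,0,0],[0,0,3]],[0.2,[0,0,0],[0,0,0]],[0.2,[0,0,0],[0,0,0]]]'

```text
time_s: 19.45
tool_pos: [0.5485, -0.0844, 0.0469]
tool_rot: [180.0, -0.1, 149.9]
force: [-0.0, 0.9, -3.0]
grip_width: 0.0276
```

```bash
python3 -c "
from h import *
go([.5460,-.0845,.0468],152)"
```

```text
t 19.45 pos [ 0.5485 -0.0844  0.0469] rot [ 1.7997e+02 -8.0000e-02  1.4992e+02] F [-0.04  0.95 -3.02] M [0.253 0.031 0.004] q7 71.2 w 0.0276
rotvec [ 0.03 -0.08 -2.08] shift cm now [ 0.21 -0.13  0.01] after turn [ 0.21 -0.12  0.01]
```

Emit:
servo_tool --plan '[[0.2,[0.13,-0.08,0],[0,0,0]],[0.2,[0,0,0],[0,0,4]],[0.2,[0,0,0],[0,0,5]],[0.2,[0,0,0],[0,0,5]],[0.2,[0,0,0],[0,0,5]],[0.2,[0,0,0],[0,0,5]],[0.2,[0,0,0],[0,0,4]],[0.2,[0,0,0],[0,0,0]],[0.2,[0,0,0],[0,0,0]]]'

```text
time_s: 20.2
tool_pos: [0.5482, -0.0843, 0.0474]
tool_rot: [179.8, 0.0, 121.3]
force: [0.7, 1.4, -3.9]
grip_width: 0.0279
```

```bash
python3 -c "
from h import *
go([.5470,-.0845,.0468],120)"
```

```text
t 20.2 pos [ 0.5482 -0.0843  0.0474] rot [1.7977e+02 5.0000e-02 1.2135e+02] F [ 0.66  1.36 -3.9 ] M [ 0.227 -0.147  0.025] q7 43.8 w 0.0279
rotvec [0.23 0.04 1.35] shift cm now [ 0.05 -0.12  0.06] after turn [ 0.04 -0.12  0.06]
```

Emit:
servo_tool --plan '[[0.2,[0.03,-0.08,0.04],[0.2,0,0]],[0.2,[0,0,0],[0,0,4]],[0.2,[0,0,0],[0,0,5]],[0.2,[0,0,0],[0,0,5]],[0.2,[0,0,0],[0,0,5]],[0.2,[0,0,0],[0,0,5]],[0.2,[0,0,0],[0,0,5]],[0.2,[0,0,0],[0,0,3]],[0.2,[0,0,0],[0,0,0]],[0.2,[0,0,0],[0,0,0]]]'

```text
time_s: 21.03
tool_pos: [0.5482, -0.0843, 0.0476]
tool_rot: [179.8, 0.0, 89.0]
force: [0.5, 1.6, -3.1]
grip_width: 0.0278
```

```bash
python3 -c "
from h import *
go([.5470,-.0845,.0468],86)"
```

```text
t 21.03 pos [ 0.5482 -0.0843  0.0476] rot [1.7984e+02 3.0000e-02 8.9030e+01] F [ 0.46  1.61 -3.15] M [ 0.288 -0.151 -0.01 ] q7 12.8 w 0.0278
rotvec [0.16 0.03 3.03] shift cm now [-0.02 -0.12  0.08] after turn [-0.03 -0.12  0.08]
```

Emit:
servo_tool --plan '[[0.2,[0,-0.05,0.01],[0.1,0,4]],[0.2,[0,0,0.015],[0,0,5]],[0.2,[0,0,0.015],[0,0,5]],[0.2,[0,0,0.015],[0,0,5]]]'

```text
time_s: 21.37
tool_pos: [0.5482, -0.0844, 0.0471]
tool_rot: [179.9, -0.0, 70.0]
force: [1.8, 1.7, -3.7]
grip_width: 0.0278
```

```bash
python3 -c "
from h import *
go([.5470,-.0845,.0465],70)"
```

```text
t 21.37 pos [ 0.5482 -0.0844  0.0471] rot [ 1.7987e+02 -1.0000e-02  6.9980e+01] F [ 1.8   1.71 -3.72] M [ 0.153 -0.173  0.062] q7 -5.3 w 0.0278
rotvec [ 0.13 -0.01 -0.02] shift cm now [-0.05 -0.11  0.06] after turn [-0.05 -0.11  0.06]
```

Emit:
servo_tool --plan '[[0.2,[0,0,0.015],[0,0,5]],[0.2,[0,0,0.015],[0,0,5]],[0.2,[0,0,0.015],[0,0,5]],[0.2,[0,0,0.015],[0,0,5]],[0.2,[0,0,0.015],[0,0,5]],[0.2,[0,0,0.015],[0,0,5]],[0.2,[0,0,0.015],[0,0,5]],[0.2,[0,0,0.015],[0,0,5]]]'

```text
time_s: 22.03
tool_pos: [0.5485, -0.0847, 0.0453]
tool_rot: [179.8, -0.1, 29.3]
force: [1.4, 1.1, -3.4]
grip_width: 0.0278
```

```bash
python3 -c "
from h import *
go([.5470,-.0845,.0456],20)"
```

```text
t 22.03 pos [ 0.5485 -0.0847  0.0453] rot [ 1.7981e+02 -1.0000e-01  2.9340e+01] F [ 1.41  1.14 -3.41] M [ 0.118 -0.107  0.078] q7 -43.5 w 0.0278
rotvec [ 0.18 -0.11  9.34] shift cm now [-0.12 -0.09 -0.03] after turn [-0.13 -0.07 -0.03]
```

Emit:
servo_tool --plan '[[0.2,[0,0,0.012],[0,0,4]],[0.2,[0,0,0.012],[0,0,4]],[0.2,[0,0,0.012],[0,0,4]],[0.2,[0,0,0.012],[0,0,4]],[0.2,[0,0,0.015],[0,0,4]]]'

```text
time_s: 22.45
tool_pos: [0.5485, -0.085, 0.0446]
tool_rot: [179.8, -0.1, 9.2]
force: [0.4, 1.4, -4.1]
grip_width: 0.028
```

Emit:
servo_tool --plan '[[0.2,[0,0,0.015],[0,0,4]],[0.2,[0,0,0.015],[0,0,4]],[0.2,[0,0,0.015],[0,0,4]]]'

```text
time_s: 22.7
tool_pos: [0.5485, -0.0851, 0.0442]
tool_rot: [179.8, -0.2, -2.8]
force: [0.5, 1.0, -3.1]
grip_width: 0.0277
```

```bash
python3 -c "
from h import *
go([.5470,-.0845,.045],-10)"
```

```text
t 22.7 pos [ 0.5485 -0.0851  0.0442] rot [ 1.7979e+02 -1.7000e-01 -2.8500e+00] F [ 0.48  0.96 -3.13] M [0.146 0.079 0.053] q7 -73.4 w 0.0277
rotvec [ 0.2  -0.18  7.15] shift cm now [-0.15 -0.06 -0.08] after turn [-0.16 -0.04 -0.08]
```

Emit:
servo_tool --plan '[[0.2,[0,0,0.015],[0,0,4]],[0.2,[0,0,0.015],[0,0,4]],[0.2,[0,0,0.015],[0,0,4]]]'

```text
time_s: 22.95
tool_pos: [0.5484, -0.0853, 0.0439]
tool_rot: [179.8, -0.2, -14.9]
force: [0.0, 1.4, -2.8]
grip_width: 0.0276
```

```bash
python3 -c "
from h import *
go([.5470,-.0845,.045],-22)"
```

```text
t 22.95 pos [ 0.5484 -0.0853  0.0439] rot [179.8   -0.19 -14.88] F [ 0.    1.44 -2.84] M [0.174 0.055 0.158] q7 -84.4 w 0.0276
rotvec [ 0.19 -0.2   7.12] shift cm now [-0.15 -0.04 -0.11] after turn [-0.16 -0.02 -0.11]
```

Emit:
servo_tool --plan '[[0.2,[0,0,0.015],[0,0,3]],[0.2,[0,0,0.015],[0,0,3]]]'

```text
time_s: 23.12
tool_pos: [0.5484, -0.0854, 0.0437]
tool_rot: [179.8, -0.2, -20.8]
force: [-0.1, 0.4, -2.6]
grip_width: 0.0276
```

```bash
python3 -c "
from h import *
go([.5470,-.0845,.045],-22)"
```

```text
t 23.12 pos [ 0.5484 -0.0854  0.0437] rot [179.8   -0.2  -20.84] F [-0.05  0.36 -2.59] M [0.207 0.116 0.18 ] q7 -89.9 w 0.0276
rotvec [ 0.2  -0.2   1.16] shift cm now [-0.16 -0.03 -0.13] after turn [-0.16 -0.03 -0.13]
```

Emit:
servo_tool --plan '[[0.2,[0,0,0],[0,0,0]],[0.2,[0,0,0],[0,0,0]],[0.65,[0,0,0],[0,0,0]],[0.65,[0,0,0],[0,0,0]],[0.65,[0,0,0],[0,0,0]],[0.65,[0,0,0],[0,0,0]]]'

```text
time_s: 23.62
tool_pos: [0.5494, -0.0871, 0.0455]
tool_rot: [179.8, -0.3, -20.3]
force: [-0.8, 0.9, 0.2]
grip_width: 0.0469
```

```bash
python3 -c "
from h import *
go([.5484,-.0854,.0437],69)
im,K,W=cam('wrist'); np.savez('w6.npz',K=K,W=W); cv2.imwrite('pics/w6.png',im)
cv2.imwrite('pics/w6c.png',cv2.resize(im[170:370,200:440],None,fx=3,fy=3,interpolation=cv2.INTER_CUBIC))
"
```

```text
t 23.62 pos [ 0.5494 -0.0871  0.0455] rot [179.76  -0.34 -20.29] F [-0.79  0.95  0.17] M [ 0.058  0.231 -0.012] q7 -89.3 w 0.0469
rotvec [ 4.500e-01 -8.000e-02 -8.929e+01] shift cm now [-0.15 -0.13  0.18] after turn [ 0.13 -0.15  0.18]
```

View pics/w6c.png

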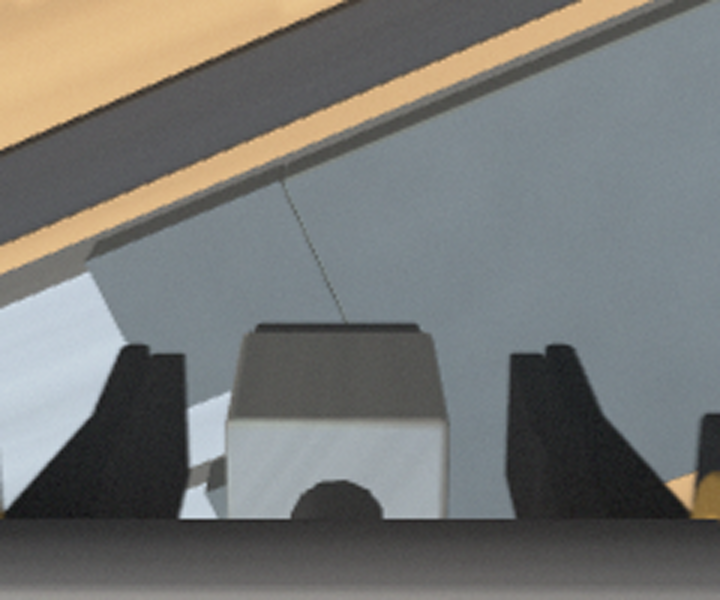

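The view shows the nut upright in the fork, its collar close to the foot. The fingers are open around it, with more gap on the right, so I'll turn back 90° and regrip.

Emit:
servo_tool --plan '[[0.65,[-0.1,-0.1,0],[0,0,-3]],[0.65,[0,0,0],[0,0,-6]],[0.65,[0,0,0],[0,0,-6]],[0.65,[0,0,0],[0,0,-6]],[0.65,[0,0,0],[0,0,-6]],[0.65,[0,0,0],[0,0,-6]],[0.65,[0,0,0],[0,0,-6]],[0.65,[0,0,0],[0,0,-6]],[0.65,[0,0,0],[0,0,-6]],[0.65,[0,0,0],[0,0,-6]],[0.65,[0,0,0],[0,0,-6]],[0.65,[0,0,0],[0,0,-6]],[0.65,[0,0,0],[0,0,-6]],[0.65,[0,0,0],[0,0,-6]],[0.65,[0,0,0],[0,0,-3]],[0.65,[0,0,0],[0,0,0]],[0.65,[0,0,0],[0,0,0]],[0.65,[0,0,0],[0,0,0]],[0.65,[0,0,0],[0,0,0]]]'

```text
time_s: 25.25
tool_pos: [0.5502, -0.0909, 0.0479]
tool_rot: [179.3, 0.3, 67.8]
force: [0.6, 0.4, 0.3]
grip_width: 0.0562
```

```bash
python3 -c "
from h import *
go([.5484,-.0854,.0445],69)"
```

```text
t 25.25 pos [ 0.5502 -0.0909  0.0479] rot [179.33   0.34  67.82] F [0.6  0.41 0.33] M [-0.061  0.055  0.08 ] q7 -7.3 w 0.0562
rotvec [ 0.67  0.35 -1.18] shift cm now [ 0.44 -0.37  0.33] after turn [ 0.45 -0.36  0.34]
```

Emit:
servo_tool --plan '[[0.65,[0.15,-0.12,0.1],[0.2,0.1,-0.4]],[0.65,[0.15,-0.12,0.1],[0.2,0.1,-0.4]],[0.65,[0.1,-0.1,0.1],[0.2,0.1,-0.3]],[0.65,[0,0,0],[0,0,0]],[0.65,[0,0,0],[0,0,0]],[0.65,[0,0,0],[0,0,0]]]'

```text
time_s: 25.75
tool_pos: [0.5483, -0.085, 0.0443]
tool_rot: [-180.0, 0.0, 69.0]
force: [0.0, 0.0, -0.1]
grip_width: 0.0567
```

```bash
python3 -c "
from h import *
go([.5484,-.0854,.0445],69)"
```

```text
t 25.75 pos [ 0.5483 -0.085   0.0443] rot [-1.7998e+02  4.0000e-02  6.8970e+01] F [ 0.04  0.01 -0.09] M [-0.115  0.087  0.034] q7 -6.1 w 0.0567
rotvec [-0.02  0.04 -0.03] shift cm now [-0.03  0.03 -0.02] after turn [-0.03  0.03 -0.02]
```

Emit:
servo_tool --plan '[[0.2,[0,0,0],[0,0,0]],[0.2,[0,0,0],[0,0,0]],[0.2,[0,0,0],[0,0,0]],[0.2,[0,0,0],[0,0,0]],[0.2,[0,0,0],[0,0,0]],[0.2,[0,0,0.01],[0,0,3]],[0.2,[0,0,0.01],[0,0,3]],[0.2,[0,0,0.015],[0,0,3]],[0.2,[0,0,0.015],[0,0,3]],[0.2,[0,0,0.015],[0,0,3]]]'

```text
time_s: 26.58
tool_pos: [0.5479, -0.0849, 0.0439]
tool_rot: [-179.9, 0.1, 53.5]
force: [0.1, -0.3, -0.0]
grip_width: 0.0277
```

```bash
python3 -c "
from h import *
go([.5484,-.0854,.0445],54)"
```

```text
t 26.58 pos [ 0.5479 -0.0849  0.0439] rot [-1.7995e+02  6.0000e-02  5.3460e+01] F [ 0.11 -0.27 -0.03] M [-0.107  0.204  0.148] q7 -20.7 w 0.0277
rotvec [-0.05  0.06 -0.54] shift cm now [-0.01  0.07 -0.06] after turn [-0.01  0.07 -0.06]
```

Emit:
servo_tool --plan '[[0.2,[0,0,0.012],[0,0,3]],[0.2,[0,0,0.012],[0,0,3]],[0.2,[0,0,0.012],[0,0,3]],[0.2,[0,0,0.012],[0,0,3]],[0.2,[0,0,0.012],[0,0,3]]]'

```text
time_s: 27.0
tool_pos: [0.5478, -0.0849, 0.0434]
tool_rot: [-180.0, 0.1, 37.9]
force: [-0.2, -0.5, -0.2]
grip_width: 0.0278
```

```bash
python3 -c "
from h import *
go([.5484,-.0854,.0445],39)"
```

```text
t 27.0 pos [ 0.5478 -0.0849  0.0434] rot [-1.800e+02  1.100e-01  3.788e+01] F [-0.18 -0.53 -0.23] M [-0.138  0.154  0.187] q7 -35.4 w 0.0278
rotvec [-0.    0.11 -1.12] shift cm now [ 0.01  0.08 -0.11] after turn [ 0.01  0.08 -0.11]
```

Emit:
servo_tool --plan '[[0.2,[0,0,0.012],[0,0,3]],[0.2,[0,0,0.012],[0,0,3]],[0.2,[0,0,0.01],[0,0,2]],[0.2,[0,0,0.01],[0,0,2]],[0.2,[0,0,0.01],[0,0,2]],[0.2,[0,0,0.01],[0,0,2]]]'

```text
time_s: 27.5
tool_pos: [0.5477, -0.0848, 0.0428]
tool_rot: [179.9, 0.2, 23.4]
force: [0.1, 0.5, -0.1]
grip_width: 0.0278
```

```bash
python3 -c "
from h import *
go([.5484,-.0854,.0445],24)"
```

```text
t 27.5 pos [ 0.5477 -0.0848  0.0428] rot [1.7991e+02 1.6000e-01 2.3370e+01] F [ 0.05  0.47 -0.08] M [-0.087  0.167  0.213] q7 -49.0 w 0.0278
rotvec [ 0.09  0.16 -0.63] shift cm now [ 0.04  0.08 -0.17] after turn [ 0.04  0.08 -0.17]
```

Emit:
servo_tool --plan '[[0.2,[0,0,0.005],[0,0,2]],[0.2,[0,0,0.005],[0,0,2]],[0.2,[0,0,0.005],[0,0,1.5]],[0.2,[0,0,0.005],[0,0,1.5]],[0.2,[0,0,0.005],[0,0,1.5]],[0.2,[0,0,0.005],[0,0,1.5]]]'

```text
time_s: 28.0
tool_pos: [0.5477, -0.0848, 0.0424]
tool_rot: [179.8, 0.2, 13.1]
force: [-1.1, -0.4, -1.0]
grip_width: 0.0278
```

```bash
python3 -c "
from h import *
go([.5484,-.0854,.0445],14)"
```

```text
t 28.0 pos [ 0.5477 -0.0848  0.0424] rot [1.798e+02 1.700e-01 1.310e+01] F [-1.05 -0.38 -1.04] M [-0.063  0.161  0.224] q7 -58.6 w 0.0278
rotvec [ 0.2   0.17 -0.9 ] shift cm now [ 0.05  0.07 -0.21] after turn [ 0.05  0.07 -0.21]
```

Emit:
servo_tool --plan '[[0.2,[0,0,0],[0,0,0]],[0.2,[0,0,0],[0,0,0]],[0.7,[0,0,0],[0,0,0]],[0.7,[0,0,0],[0,0,0]],[0.7,[0,0,0],[0,0,0]],[0.7,[0,0,0],[0,0,0]],[0.7,[0,0,0],[0,0,0]],[0.7,[0,0,-1],[0,0,0]],[0.7,[0,0,-2],[0,0,0]],[0.7,[0,0,-3],[0,0,0]],[0.7,[0,0,-3],[0,0,0]],[0.7,[0,0,-2],[0,0,0]],[0.7,[0,0,-1],[0,0,0]],[0.7,[0,0,0],[0,0,0]],[0.7,[0,0,0],[0,0,0]],[0.7,[0,0,0],[0,0,0]],[0.7,[0,0,0],[0,0,0]]]'

```text
time_s: 29.42
tool_pos: [0.5459, -0.0851, 0.1686]
tool_rot: [179.9, 0.4, 13.0]
force: [0.2, 0.3, -0.6]
grip_width: 0.0608
```

```bash
python3 -c "
from h import *
go([.5484,-.0854,.15],14)
im,K,W=cam('wrist'); np.savez('w7.npz',K=K,W=W); cv2.imwrite('pics/w7.png',im)
"
```

```text
t 29.42 pos [ 0.5459 -0.0851  0.1686] rot [179.86   0.37  12.95] F [ 0.16  0.31 -0.64] M [-0.073  0.186 -0.011] q7 -64.5 w 0.0608
rotvec [ 0.13  0.37 -1.04] shift cm now [0.25 0.08 1.86] after turn [0.23 0.09 1.86]
```

View pics/w7.png

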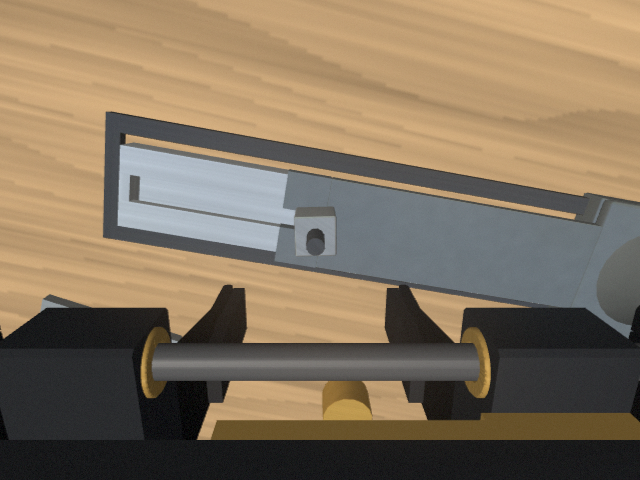

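```bash
python3 - <<'E'
from h import *
d=np.load('w7.npz');K,W=d['K'],d['W']
print('stem',ray(K,W,(315.5,243),.090),'stem base at nut top',ray(K,W,(316,235),.0685))
print([ray(K,W,p,.0685).round(4).tolist() for p in[(296,208),(335,208),(336,255),(294,255)]])
env.sign_off()
E
```

```text
stem [ 0.55060128 -0.08456169  0.09      ] stem base at nut top [ 0.54933771 -0.08526706  0.0685    ]
[[0.5643, -0.0685, 0.0685], [0.57, -0.0932, 0.0685], [0.5386, -0.1016, 0.0685], [0.5323, -0.074, 0.0685]]
the job is handed in; nothing more can be done
```

I carried out the whole sequence and handed the job in at about 29 s of the allowed 72 s; the hand-in gives no verdict.

I picked up the grey T-bolt by its nut and lowered the head lengthwise into the slot. I then slid it into the fork until the stem stopped at y = -0.085; the camera had put the stop at -0.0845. Turning the nut clockwise brought the head square. I ran the nut down, regripped once, and tightened about a quarter turn past my estimated bite, then let go and raised the arm clear.

What the last checks showed:
- **Torque:** it rose from about 0.06 N m running down to 0.22 N m at the end. That is inside the snug range of 0.1 to 0.25, though near the top.
- **Contact forces:** contact with the floor and the fork stayed light. The strongest contact was about 12 N, when the head first touched the slot floor.
- **Final picture:** the nut sits upright in the fork, with the stem at about (0.550, -0.085). The gripper was open and clear of it.

What did not fully agree or was not confirmed:
- **Stem x position:** the stem came out 2–4 mm further in +x than the slot centre I measured (about 0.547). Only about 1.5 mm of that is play in the fork; I put the rest down to camera error or a slight lean of the stem. The limit is 7 mm.
- **Start of the bite:** torque rose later than I predicted, around 15–25° further on. I estimate the final turn at 65–85° past the bite, or roughly 14–18 N of clamping.
- **Head under the lips:** I could not see this directly. I inferred it from the turn angle and the torque.

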